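# Key a pulley onto its shaft in a hand chuck

### The job

The belt pulley of the pail stirrer lies loose in the open hand chuck: swing the chuck's red-handled lever clockwise (seen from above) until all three jaws firmly grip the pulley, and let go of the lever. Then take the keyed shaft out of the wooden block, enter it in the pulley's bore, turn it until its key slips into the keyway and push it down against the chuck's spring ejector until its collar is fully home on the pulley. Finish while still gripping the shaft and pressing it home, as the ejector would push it out again before the grub screw is tightened; leave the bottle, the tape and the small wood block where they are.

Things in the scene. Friction and masses are not known exactly. Their poses are not given: they have to be found in the camera images.
- chuck: Three-jaw hand chuck, fixed on a plywood board (200 x 200 x 18 mm). Origin on the chuck's axis at the underside of the board, z up. A steel ring (134 mm across, z 30 to 52 mm) carries the lever; the pulley lies on a flat seat at z = 62 mm. The spring ejector, a brass pin 11 mm across, stands 12 mm above the seat in the middle, inside the pulley's bore.
- chuck_ring (a joint): Angle of the chuck's ring and lever in rad, growing clockwise seen from above, stop at 1.35. The jaws move in 8 mm per rad and grip the pulley, centred by them, at about 0.62. Moving it takes 4 to 8 N at the handle; it stays where it is left. Pushing on with 15 N makes them grip; they hold after letting go.
- lever_grip (a point): Middle of the upright red handle at the end of the chuck's lever: round, 19 mm across, upright, graspable from 20 mm below to 20 mm above this point. It moves on a circle of 118 mm radius about the chuck's axis; at the start it lies to the right of the chuck, and closing swings it clockwise towards the robot.
- jaw_0: One of the chuck's three steel jaws with a brass pad, top 24 mm above the chuck's face; origin on the chuck's axis when the ring is at 0, x axis pointing outward; it slides inward. The jaws stand at 60, 180 and 300 degrees in the chuck's frame.
- jaw_1: Second jaw, as jaw_0.
- jaw_2: Third jaw, as jaw_0.
- ejector (a joint): How far the spring ejector is pressed down, m: 0 free, 0.010 when the shaft is fully home. Pressing it takes 5 N at first and 9 N when the shaft is home. Its spring is stronger than the shaft's weight and lifts a loose shaft.
- pulley: Aluminium V-belt pulley, loose on the chuck's seat: grooved sheave 70 mm across and 24 mm high, above it a boss 40 mm across up to z = 42 mm. Origin in the middle of its underside, z up. Bore 17.5 mm across right through; the keyway, 8 mm wide and reaching 13 mm from the axis, runs the whole length on the -x side of its own frame.
- pulley_bore (a point): Mouth of the bore: on the pulley's axis at the top of the boss, 42 mm above its underside.
- shaft: Upright steel shaft, 0.2 to 0.3 kg. Origin at the middle of its lower end, z up. Plain pilot end 16 mm across (z 0 to 14 mm); then a brass key 6 mm wide, 11.5 mm out from the axis on its own -x side (z 14 to 38 mm); collar 34 mm across (z 40 to 48 mm) with a yellow line above the key; round grip 18 mm across (z 48 to 120 mm). It stands in the block's middle hole, collar on top.
- shaft_shoulder (a point): On the shaft's axis at the underside of its collar, 40 mm above its lower end. It coincides with pulley_bore when the shaft is home.
- stand: Fixed wooden block 64 x 156 x 62 mm, origin in the middle of its underside, with three holes 27 mm across and 52 mm deep in a row along its y axis, 50 mm apart; the shaft stands in the middle one.
- red_bottle: Red dropper bottle with white cap, 31 mm across, 92 mm tall, origin at its underside; to be left alone.
- tape_roll: Roll of masking tape lying flat, 100 mm across, 24 mm high, origin at its underside; to be left alone.
- block_of_wood: Small wood block lying flat, 30 x 55 x 14 mm, origin at its underside; to be left alone.

How it is judged:
By the outcome, as a careful person would: the job done as asked, in the order asked, and still so for the second after the job is handed in, while the arm keeps its last pose, push and grip.
It also fails if it takes over 61 s, if anything falls off the work surface, if the arm or the gripper's body presses on something with over 40 N, if the wrist force passes 120 N, or if a joint passes its speed limit or range.

### The arm

A 7-joint arm with a two-finger parallel gripper is mounted at the origin on a cart in front of the work surface, level with it; the furniture and walls round the work are solid. World frame = base frame: x ahead of the robot, y to its left, z up, the work surface at z = 0. Lengths are in m, angles in rad, forces in N, time in s.
With the tool pointing down it reaches from about 0.35 to 0.9 m from the base axis. Payload 8.1 kg.
Tool frame: the origin (TCP) lies at the very end of the fingers, on their centre line; the grasp point (between the pads) lies 19 mm behind it; z points along the fingers, y is the line along which they close (so a half turn about z gives the same grasp; the last joint's range is limited). The gripper opens to 92 mm and grips with 3 to 60 N. Pads are 19 mm wide; open, the fingers measure 130 mm over their backs; the gripper's body (75 mm by 190 mm) begins 47 mm behind the grasp point.
Start: joints at [1.095, 0.434, 0.025, 1.573, -0.012, 1.134, -0.075], TCP at [0.228, -0.582, 0.227] pointing down, gripper open.
Joint ranges: [-2.62, 2.62], [-0.44, 2.09], [-1.27, 1.32], [0.08, 2.57], [-1.32, 4.46], [0.12, 2], [-2.74, 2.74]. Speed limits (rad/s): [2.22, 2.22, 3.01, 3.01, 3.14, 3.14, 3.14].

### API

Orientations are given as a rotation vector (axis times angle).
In Python, from cell import arm gives the robot as it stands.
- The arm moves only by the shell command python3 -m pendant 'ROWS' [FORCE]. ROWS is a JSON object of lists of equal length, an entry for each row: "slide": the shift along the tool's x, y, z in units of 0.3 m (1.0 is 0.3 m), a list of three; "dr": the turn, a rotation vector about the tool's x, y, z in units of 0.12 rad (1.0 is 0.12 rad), a list of three; "claw": the opening, from 0 (shut) to 1 (fully open). In form: {"slide": [[tx, ty, tz], ...], "dr": [[ax, ay, az], ...], "claw": [claw, ...]}. A call has 1 to 10 rows; each row shifts and turns the commanded pose from where the row before left it, along the tool's axes as they then stand; what a row does not reach is not made up. A row lasts 1/10 s, in which the tool goes at most 50 mm and 8.59 degrees, less where a joint would pass 70% of its speed; a pose out of reach is approached as far as the arm can. A call with a number of a shift or a turn outside -1 to 1 is refused whole. A call with a gripper value outside its range is refused whole. The fingers move at their own pace and stop on an object; FORCE is the grip in N (left out, the last holds). Time passes only in rows, so rows that do not move let the fingers close. It gives the time, the measured TCP pose, the force, the opening and the grip force at its end, in the units of the state.
- arm.observe(): the state, without advancing time (a new reading comes with each control period).
- arm.get_image(name): name is "scene" or "top" or "wrist"; returns the picture (384x512x3 uint8, red, green, blue); there is no depth.
- arm.calibration(name): a dict with "K" (3x3 intrinsics, pixels), "xyz" and "orientation" of the camera in the world. Camera axes: x right, y up, looking along -z (the intrinsics and any distortion apply to the point x, -y, -z); pixel columns grow to the right and rows downward; lengths in m; the calibration is good to about 2 mm. A picture is of the moment at which its call begins: read the wrist's pose just before it. calibration takes no time and is no camera call; for the wrist camera it gives the pose at the moment of the call.
- arm.sign_off(): hands the job in; it is judged then, once.
The state is a dict: "clock": time; "joints": joint angles; "dq": joint speeds; "joint_efforts": joint torques, N m; "position": TCP position; "ee_rot": TCP orientation; "force": force on the tool from outside, world axes, zero at the start; "ft_torque": the same for the moment, N m; "width": opening from 0.0 (shut) to 1.0 (fully open); "gripper_force": force on a finger pad.
Only numpy, scipy, OpenCV 4.12 (cv2) and the standard library are available. Lean on these libraries where they do the work, as an engineer would, in place of code of your own. Each camera call takes 0.05 s, during which the arm holds its last target. There are 200 camera calls.

## Working session

There is one attempt and no reset: what is moved stays moved. The work goes in short steps, Python scripts to look and compute and a shell command to move; the robot and the scene stay as the last step left them, time stands still between calls to the robot, and variables do not carry over. Pictures are saved under pics/ and viewed, at most 10 in all, crops included, and the job is handed in when it is done.

```bash
ls; mkdir -p pics
python3 - <<'E'
from cell import arm
import cv2,numpy as np
print(arm.observe())
for n in ["scene","top"]:
    im=arm.get_image(n); cv2.imwrite(f"pics/{n}0.png",im[:,:,::-1])
for n in ["scene","top","wrist"]: print(n,arm.calibration(n))
E
```

```text
pics
{'clock': 0.0, 'joints': array([ 1.0954249 ,  0.43518939,  0.02499158,  1.57406415, -0.01158232,
        1.13398191, -0.07507425]), 'dq': array([-0.00035336,  0.00109265,  0.00089425, -0.00038158, -0.00038713,
       -0.00112629,  0.00093215]), 'joint_efforts': array([-1.70677442e-03, -6.67854953e+01,  9.84125398e-01, -3.14468014e+01,
       -6.03558705e-02,  4.30448726e-02,  2.30206979e-04]), 'position': array([ 0.22737952, -0.58164947,  0.22597879]), 'ee_rot': array([-3.08578758e+00, -5.81815875e-01,  6.80018781e-04]), 'force': array([ 0.2599109 , -0.16828991, -0.60704264]), 'ft_torque': array([-0.02073687,  0.01472039, -0.01878385]), 'gripper_force': 0.0, 'width': 0.9974069142414496}
scene {'K': array([[464.43493524,   0.        , 256.32759311],
       [  0.        , 464.43493524, 185.36769118],
       [  0.        ,   0.        ,   1.        ]]), 'xyz': array([-0.12343225,  0.37417457,  0.87769418]), 'orientation': array([ 0.48094873, -0.81754934, -1.96658735])}
top {'K': array([[391.65222974,   0.        , 262.37369052],
       [  0.        , 391.65222974, 194.8761798 ],
       [  0.        ,   0.        ,   1.        ]]), 'xyz': array([ 0.42504604, -0.01591402,  1.00483009]), 'orientation': array([ 0.10042692, -0.12741188, -1.53715484])}
wrist {'K': array([[295.64431187,   0.        , 254.6850184 ],
       [  0.        , 295.64431187, 190.83533428],
       [  0.        ,   0.        ,   1.        ]]), 'xyz': array([ 0.28880999, -0.55817555,  0.38425437]), 'orientation': array([-0.21664642,  0.15011806, -1.19166735])}
```

View pics/scene0.png

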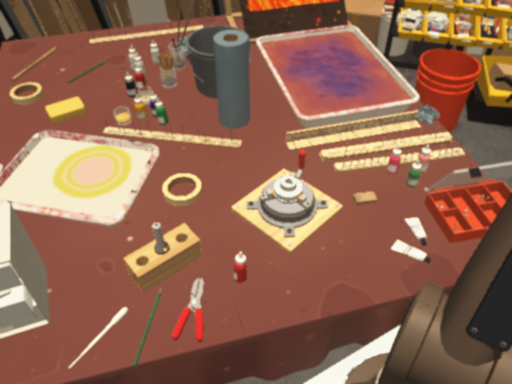

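View pics/top0.png

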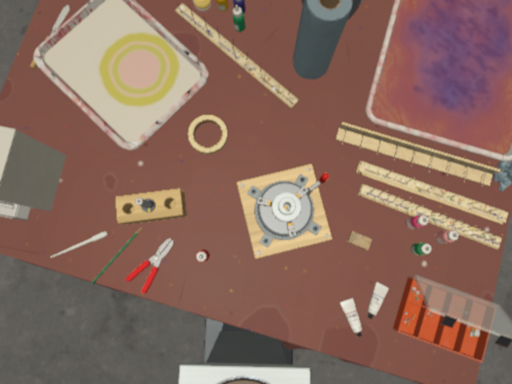

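The scene view shows the chuck at (290,205), with the lever's red handle at (302,157). The shaft in the block is at (158,235). In the top view the chuck is at (286,208), the red handle at (324,177), the shaft at (148,204) and the bottle at (202,256).

```bash
cat > h.py <<'E'
import cv2,numpy as np
from scipy.spatial.transform import Rotation as R
def cam(c): return c["K"],np.array(c["xyz"]),R.from_rotvec(c["orientation"]).as_matrix()
def ray(c,u,v):
    K,o,M=cam(c); d=np.linalg.inv(K)@[u,v,1]; d=M@[d[0],-d[1],-d[2]]; return o,d/np.linalg.norm(d)
def plane(c,u,v,z):
    o,d=ray(c,u,v); return o+d*(z-o[2])/d[2]
def proj(c,p):
    K,o,M=cam(c); q=M.T@(np.array(p)-o); q=K@[q[0],-q[1],-q[2]]; return q[:2]/q[2]
def tri(c1,p1,c2,p2):
    o,d=ray(c1,*p1); q,e=ray(c2,*p2); s=np.linalg.lstsq(np.c_[d,-e],q-o,rcond=None)[0]
    a,b=o+s[0]*d,q+s[1]*e; return (a+b)/2,np.linalg.norm(a-b)
def blobs(im,lo,hi,amin=8):
    m=cv2.inRange(cv2.cvtColor(im,cv2.COLOR_RGB2HSV),np.array(lo),np.array(hi))
    n,_,s,c=cv2.connectedComponentsWithStats(m); return [(s[i,4],c[i].round(1).tolist()) for i in range(1,n) if s[i,4]>=amin]
E
python3 - <<'E'
from h import *
from cell import arm
S=cv2.imread("pics/scene0.png")[:,:,::-1].copy();T=cv2.imread("pics/top0.png")[:,:,::-1].copy()
cs,ct=arm.calibration("scene"),arm.calibration("top")
for n,im,(x0,y0,x1,y1) in [("s",S,(280,140,320,190)),("t",T,(300,160,340,200))]:
    print(n,[(a,(c[0]+x0,c[1]+y0)) for a,c in blobs(im[y0:y1,x0:x1],(0,170,130),(8,255,255),5)])
a=cv2.resize(T[150:270,230:340],None,fx=5,fy=5,interpolation=2); b=cv2.resize(T[180:230,105:195],None,fx=5,fy=5,interpolation=2)
c=cv2.resize(S[150:250,225:345],None,fx=5,fy=5,interpolation=2)
cv2.imwrite("pics/ta.png",a[:,:,::-1]); cv2.imwrite("pics/sa.png",c[:,:,::-1]); 
d=np.zeros((600,800,3),np.uint8); d[:250,:450]=b; e=cv2.resize(S[215:290,120:205],None,fx=4,fy=4,interpolation=2); d[260:560,:340]=e; cv2.imwrite("pics/sh.png",d[:,:,::-1])
print(tri(cs,(290,180),ct,(286,207)))
for u in [(286,207,.104),(286,208,.06),(324,177,.1)]: print(plane(ct,*u))
E
```

```text
s [(np.int32(49), (301.7, 153.5)), (np.int32(17), (300.1, 163.8))]
t [(np.int32(38), (324.9, 176.1))]
(array([ 0.52909595, -0.08608205,  0.10990365]), np.float64(0.003528264411764449))
[ 0.53081872 -0.08510292  0.104     ]
[ 0.53354104 -0.08853241  0.06      ]
[ 0.60528471 -0.17365102  0.1       ]
```

View pics/ta.png

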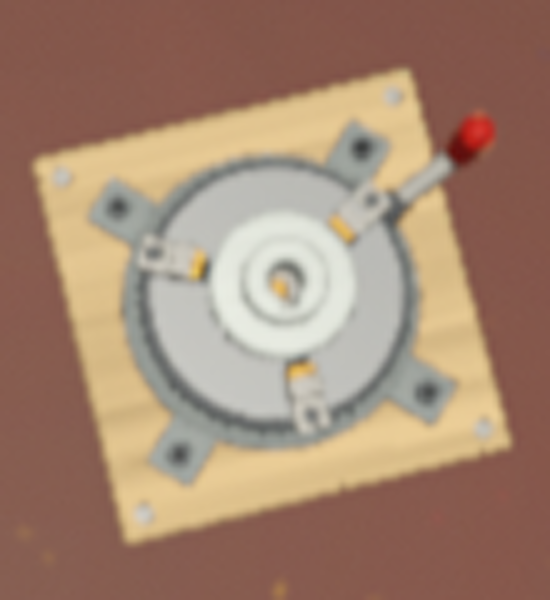

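View pics/sh.png

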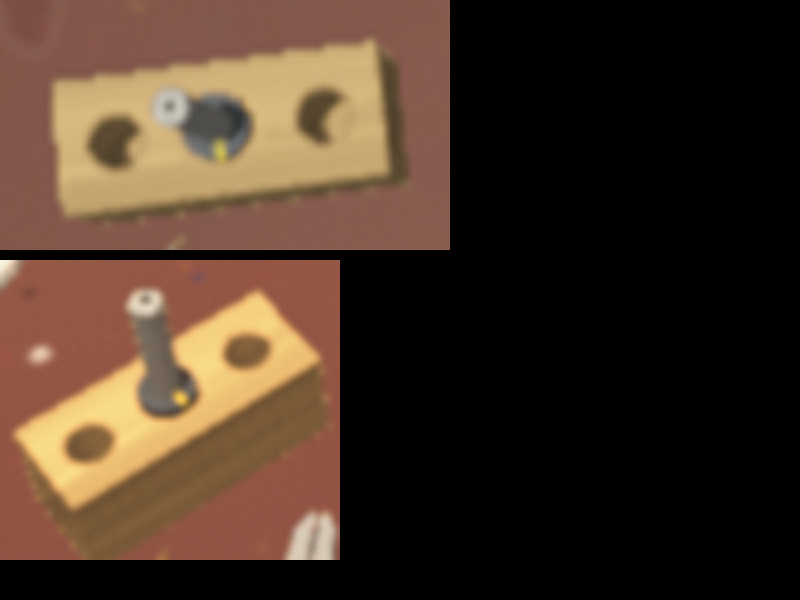

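Run:
```python
from h import *
from cell import arm
cs,ct=arm.calibration("scene"),arm.calibration("top")
f=lambda x,y,x0=230,y0=150:(x0+(x+.5)/5-.5,y0+(y+.5)/5-.5)
print("handle",tri(cs,(301.2,156.1),ct,(324.9,176.1)))
cor=[plane(ct,*f(*p),.018) for p in [(35,158),(408,68),(510,447),(128,543)]]
print(np.mean(cor,0),[np.linalg.norm(cor[i]-cor[i-1]) for i in range(4)],[np.degrees(np.arctan2(*(cor[i]-cor[i-1])[1::-1])) for i in range(4)])
print("ring c",plane(ct,*f(272,302),.052),"boss",plane(ct,*f(286,280),.104),"sheave",plane(ct,*f(283,284),.086))
# ring dia
print(np.linalg.norm(plane(ct,*f(122,302),.05)-plane(ct,*f(418,302),.05)))
g=lambda x,y:f(x,y,105,180)
print("shaft top",plane(ct,*g(171,105),.13),"collar",plane(ct,*g(217,130),.07),"key",plane(ct,*g(221,151),.07))
cr=[plane(ct,*g(*p),.062) for p in [(52,82),(376,41),(390,175),(64,215)]]
print("stand",np.mean(cr,0),[np.linalg.norm(cr[i]-cr[i-1]) for i in range(4)],[np.degrees(np.arctan2(*(cr[i]-cr[i-1])[1::-1])) for i in range(4)])
s=lambda x,y:(120+(x+.5)/4-.5,215+(y-260+.5)/4-.5)
print("shaft tri",tri(cs,s(147,299),ct,g(171,105)))
print("bottle",plane(ct,202,256,.09),"tape",plane(ct,208,133,.02),"blk",plane(ct,360,240,.01))
o=arm.observe();print(R.from_rotvec(o["ee_rot"]).as_matrix().round(3))
```

```text
handle (array([ 0.61144472, -0.17827401,  0.08253791]), np.float64(0.001412624469891642))
[ 0.53352651 -0.08606407  0.018     ] [np.float64(0.20023815869435702), np.float64(0.1979869746191457), np.float64(0.20051255038654736), np.float64(0.19774680631974667)] [np.float64(15.5631913171782), np.float64(-74.31619501811743), np.float64(-164.50532529952136), np.float64(105.60448981595216)]
ring c [ 0.52938227 -0.08434767  0.052     ] boss [ 0.53414248 -0.08689255  0.104     ] sheave [ 0.53437404 -0.08692944  0.086     ]
0.14540870714714393
shaft top [0.5318007  0.24710034 0.13      ] collar [0.52779009 0.24239789 0.07      ] key [0.51778036 0.23978153 0.07      ]
stand [0.52976551 0.24277799 0.062     ] [np.float64(0.06488637727476006), np.float64(0.15659454195839453), np.float64(0.06589263082621365), np.float64(0.15598199600096255)] [np.float64(9.805013687361987), np.float64(-80.78062945713604), np.float64(-170.73940958088005), np.float64(98.84850905692454)]
shaft tri (array([0.53046069, 0.24384009, 0.14056078]), np.float64(0.00018939891567904755))
bottle [0.41292275 0.10500367 0.09      ] tape [0.72746626 0.11497354 0.02      ] blk [ 0.46354152 -0.28196927  0.01      ]
[[ 0.931  0.364 -0.001]
 [ 0.364 -0.931  0.001]
 [-0.    -0.001 -1.   ]]
```

```bash
python3 -m pendant '{"slide":[[0.12,-0.0565,0],[0.12,-0.0565,0],[0.12,-0.0565,0],[0.12,-0.0565,0],[0.12,-0.0565,0],[0.12,-0.0565,0],[0.12,-0.0565,0],[0.12,-0.0565,0],[0.12,-0.0565,0],[0.12,-0.0565,0]],"dr":[[0,0,0],[0,0,0],[0,0,0],[0,0,0],[0,0,0],[0,0,0],[0,0,0],[0,0,0],[0,0,0],[0,0,0]],"claw":[1,1,1,1,1,1,1,1,1,1]}' 20
python3 -m pendant '{"slide":[[0.12,-0.0565,0],[0.12,-0.0565,0],[0.12,-0.0565,0],[0.12,-0.0565,0],[0,0,0],[0,0,0],[0,0,0],[0,0,0],[0,0,0],[0,0,0]],"dr":[[0,0,0],[0,0,0],[0,0,0],[0,0,0],[0,0,-1],[0,0,-1],[0,0,-1],[0,0,-1],[0,0,-1],[0,0,-1]],"claw":[1,1,1,1,1,1,1,1,1,1]}'
python3 -m pendant '{"slide":[[0,0,0],[0,0,0],[0,0,0],[0,0,0],[0,0,0],[0,0,0],[0,0,0],[0,0,0],[0,0,0],[0,0,0]],"dr":[[0,0,-1],[0,0,-1],[0,0,-1],[0,0,-1],[0,0,-1],[0,0,-1],[0,0,-1],[0,0,-1],[0,0,-1],[0,0,-0.8]],"claw":[1,1,1,1,1,1,1,1,1,0.7]}'
python3 - <<'E'
from h import *
from cell import arm
o=arm.observe();print(o["joints"].round(2));M=R.from_rotvec(o["ee_rot"]).as_matrix();print(M.round(3),o["position"])
c=arm.calibration("wrist");im=arm.get_image("wrist");cv2.imwrite("pics/w1.png",cv2.resize(im,(768,576),interpolation=2)[:,:,::-1]);cv2.imwrite("pics/w1raw.png",im[:,:,::-1]);np.save("w1c.npy",c,allow_pickle=True)
print(proj(c,[.6105,-.177,.103]),proj(c,[.5335,-.0865,.104]),blobs(im,(0,170,120),(8,255,255),30))
E
```

```text
clock: 1.1
position: [0.5019, -0.2917, 0.2265]
ee_rot: [-3.087, -0.582, 0.001]
force: [0.3, -0.7, 0.3]
width: 1.0
gripper_force: 0.0
clock: 2.1
position: [0.6103, -0.1775, 0.2262]
ee_rot: [-2.68, -1.639, 0.001]
force: [0.4, 0.1, -0.6]
width: 1.004
gripper_force: 0.0
clock: 3.1
position: [0.6103, -0.1777, 0.2262]
ee_rot: [-1.321, -2.849, 0.0]
force: [0.0, -0.1, -0.6]
width: 0.959
gripper_force: 0.0
[ 0.57  0.52 -0.57  1.51  0.29  1.2   0.66]
[[-0.646  0.763 -0.001]
 [ 0.763  0.646  0.   ]
 [ 0.001 -0.001 -1.   ]] [ 0.61026445 -0.17765085  0.22620429]
[255.3852296  184.82238107] [255.10746496  52.77756857] []
```

View pics/w1.png

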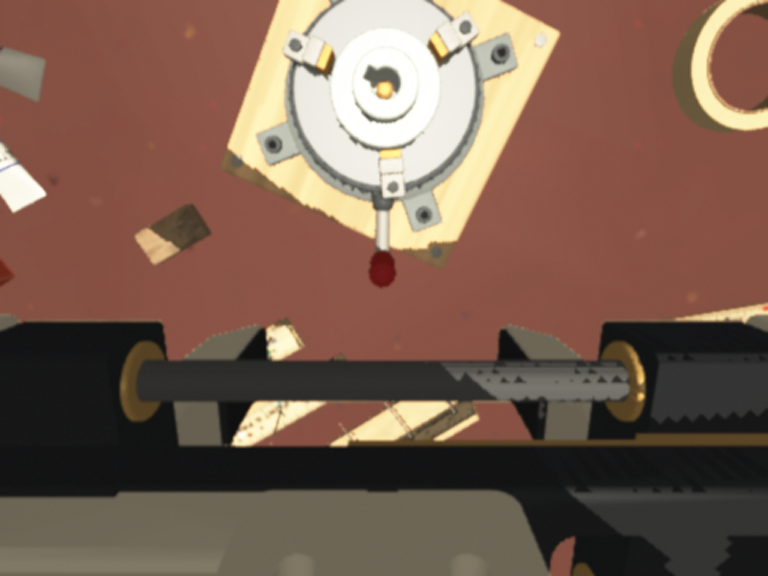

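The wrist view shows the handle at (382,268) and the bore at (383,85), each within a few mm of the prediction. The keyway is visible to the upper left of the bore at about (368,72). I'm descending on the handle now.

```bash
python3 -m pendant '{"slide":[[0,0,0.1],[0,0,0.1],[0,0,0.1],[0,0,0.1],[0,0,0.08],[0,0,0.04],[0,0,0],[0,0,0],[0,0,0],[0,0,0]],"dr":[[0,0,0],[0,0,0],[0,0,0],[0,0,0],[0,0,0],[0,0,0],[0,0,0],[0,0,0],[0,0,0],[0,0,0]],"claw":[0.7,0.7,0.7,0.7,0.7,0.7,0.7,0,0,0]}' 25
python3 -m pendant '{"slide":[[0,0,0],[0,0,0],[0,0,0],[0,0,0],[0,0,0]],"dr":[[0,0,0],[0,0,0],[0,0,0],[0,0,0],[0,0,0]],"claw":[0,0,0,0,0]}' 25
```

```text
clock: 4.15
position: [0.6114, -0.1777, 0.0721]
ee_rot: [1.328, 2.845, 0.001]
force: [0.0, -0.2, -0.2]
width: 0.491
gripper_force: 0.0
clock: 4.65
position: [0.6105, -0.1777, 0.0709]
ee_rot: [1.328, 2.847, -0.0]
force: [-1.2, -0.5, 3.7]
width: 0.191
gripper_force: 25.0
```

```bash
python3 -m pendant '{"slide":[[0.0007,-0.0236,0],[0.0007,-0.0236,0],[0.0007,-0.0236,0],[0.0007,-0.0236,0],[0.0007,-0.0236,0],[0.0007,-0.0236,0],[0.0007,-0.0236,0],[0.0007,-0.0236,0],[0.0007,-0.0236,0],[0,0,0]],"dr":[[0,0,0.5],[0,0,0.5],[0,0,0.5],[0,0,0.5],[0,0,0.5],[0,0,0.5],[0,0,0.5],[0,0,0.5],[0,0,0.5],[0,0,0]],"claw":[0,0,0,0,0,0,0,0,0,0]}'
python3 - <<'E'
from h import *
from cell import arm
o=arm.observe();p=o["position"];d=p[:2]-[.5335,-.0865];print(np.linalg.norm(d),np.degrees(np.arctan2(d[1],d[0])))
M=R.from_rotvec(o["ee_rot"]).as_matrix();print("force in tool",M.T@o["force"])
E
```

```text
clock: 5.65
position: [0.5557, -0.2032, 0.071]
ee_rot: [2.038, 2.386, 0.006]
force: [8.8, 0.1, -7.8]
width: 0.193
gripper_force: 25.0
0.1187560849381496 -79.23694360520832
force in tool [-1.24633656  8.70759897  7.86767514]
```

```bash
python3 -m pendant '{"slide":[[0.0002,-0.0118,0],[0.0002,-0.0118,0],[0.0002,-0.0118,0],[0,0,0]],"dr":[[0,0,0.25],[0,0,0.25],[0,0,0.25],[0,0,0]],"claw":[0,0,0,0]}'
python3 -m pendant '{"slide":[[0.0002,-0.0118,0],[0,0,0]],"dr":[[0,0,0.25],[0,0,0]],"claw":[0,0]}'
cat > f.py <<'E'
from h import *
from cell import arm
o=arm.observe();p=o["position"];d=p[:2]-[.5335,-.0865];print(np.linalg.norm(d),np.degrees(np.arctan2(d[1],d[0])))
M=R.from_rotvec(o["ee_rot"]).as_matrix();print("force in tool",M.T@o["force"])
E
python3 f.py
```

```text
clock: 6.05
position: [0.5488, -0.2039, 0.071]
ee_rot: [2.139, 2.291, 0.013]
force: [22.9, -0.2, -20.8]
width: 0.19
gripper_force: 25.0
clock: 6.25
position: [0.5464, -0.2041, 0.0711]
ee_rot: [2.172, 2.258, 0.015]
force: [25.6, -1.1, -24.7]
width: 0.187
gripper_force: 25.0
0.11829111179983612 -83.72579039017712
force in tool [-2.07897416 25.23272795 25.04528839]
```

```bash
python3 -m pendant '{"slide":[[0.0002,-0.01,0],[0,0,0],[0,0,0]],"dr":[[0,0,0.1],[0,0,0],[0,0,0]],"claw":[0,0,0]}'
python3 f.py
python3 -m pendant '{"slide":[[0,0.01,0],[0,0.02,0],[0,0,0],[0,0,0],[0,0,0],[0,0,0],[0,0,0],[0,0,0]],"dr":[[0,0,0],[0,0,0],[0,0,0],[0,0,0],[0,0,0],[0,0,0],[0,0,0],[0,0,0]],"claw":[0,0,0.7,0.7,0.7,0.7,0.7,0.7]}'
```

```text
clock: 6.55
position: [0.5445, -0.2043, 0.0711]
ee_rot: [2.183, 2.245, 0.017]
force: [29.3, -1.6, -27.7]
width: 0.193
gripper_force: 25.0
0.118318514463756 -84.68638211494009
force in tool [-2.39285136 28.79525872 28.12652533]
clock: 7.35
position: [0.5447, -0.2052, 0.0706]
ee_rot: [-2.192, -2.249, 0.001]
force: [-0.7, -0.4, -1.5]
width: 0.663
gripper_force: 0.0
```

```bash
python3 -m pendant '{"slide":[[0,0,-0.1],[0,0,-0.1],[0,0,-0.1],[0,0,-0.1],[0,0,-0.1],[0.08,0,0],[0.08,0,0],[0,0,0],[0,0,0]],"dr":[[0,0,0],[0,0,0],[0,0,0],[0,0,0],[0,0,0],[0,0,0],[0,0,0],[0,0,0],[0,0,0]],"claw":[0.7,0.7,0.7,0.7,0.7,0.7,0.7,0.7,0.7]}'
python3 - <<'E'
from h import *
from cell import arm
c=arm.calibration("wrist");im=arm.get_image("wrist");cv2.imwrite("pics/w2raw.png",im[:,:,::-1])
u=proj(c,[.5335,-.0865,.104]);print(u,c["xyz"])
x,y=np.round(u).astype(int);x0,y0=x-80,max(0,y-60)
print(x0,y0);cv2.imwrite("pics/w2.png",cv2.resize(im[y0:y0+120,x0:x0+160],None,fx=5,fy=5,interpolation=2)[:,:,::-1])
E
```

```text
clock: 8.25
position: [0.5436, -0.157, 0.2206]
ee_rot: [-2.192, -2.251, 0.001]
force: [-0.3, -0.5, 0.0]
width: 0.699
gripper_force: 0.0
[245.50258292 109.80553459] [ 0.5422412  -0.09166526  0.3788451 ]
166 50
```

View pics/w2.png

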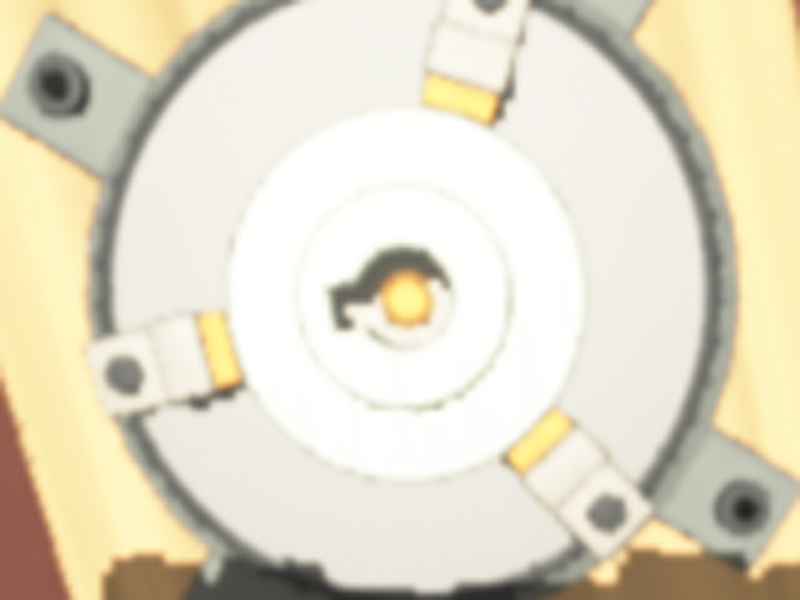

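The jaw pads touch the pulley, so the lever step worked. In the crop the bore centre is at (405,297), and the keyway points left to its end at about (336,308). Next I'm looking at the shaft from the same camera geometry.

Run:
```python
from h import *
from cell import arm
c=arm.calibration("wrist");f=lambda x,y:(166+(x+.5)/5-.5,50+(y+.5)/5-.5)
b=plane(c,*f(405,297),.104);k=plane(c,*f(336,308),.104);print(b,k-b,np.degrees(np.arctan2(*(k-b)[1::-1])),f(405,297))
for p in [(460,98),(220,350),(540,440)]:
    q=plane(c,*f(*p),.086)-b; print(np.linalg.norm(q[:2]),np.degrees(np.arctan2(q[1],q[0])))
o=arm.observe();M=R.from_rotvec(o["ee_rot"]).as_matrix();p=o["position"];print(p,M.round(3),o["joints"].round(2))
t=np.array([.5295,.2428,.142]);d=M.T@(t-b);print("tool delta units",d/.3)
```

```text
[ 0.53454034 -0.08660875  0.104     ] [-0.01234579 -0.00221172  0.        ] -169.84333195191067 (246.6, 109.0)
0.03722519671065458 75.98825770037982
0.037402258675212595 -163.94795090186332
0.0369315700355261 -44.49378278817939
[ 0.54354377 -0.1578671   0.22052787] [[-0.025  1.    -0.001]
 [ 1.     0.025 -0.001]
 [-0.001 -0.001 -1.   ]] [ 0.49  0.38 -0.41  1.7   0.17  1.09  0.05]
tool delta units [ 1.09800925  0.01076594 -0.12749346]
```

```bash
python3 -m pendant '{"slide":[[0,0,-0.1275],[0.137,0.0015,0],[0.137,0.0015,0],[0.137,0.0015,0],[0.137,0.0015,0],[0.137,0.0015,0],[0.137,0.0015,0],[0.137,0.0015,0],[0.137,0.0015,0],[0,0,0]],"dr":[[0,0,0],[0,0,0],[0,0,0],[0,0,0],[0,0,0],[0,0,0],[0,0,0],[0,0,0],[0,0,0],[0,0,0]],"claw":[0.7,0.7,0.7,0.7,0.7,0.7,0.7,0.7,0.7,0.7]}'
python3 -m pendant '{"slide":[[0,0,0],[0,0,0]],"dr":[[0,0,0],[0,0,0]],"claw":[0.7,0.7]}'
python3 - <<'E'
from h import *
from cell import arm
o=arm.observe();c=arm.calibration("wrist");im=arm.get_image("wrist");cv2.imwrite("pics/w3raw.png",im[:,:,::-1]);np.save("w3c.npy",c,allow_pickle=True)
M=R.from_rotvec(o["ee_rot"]).as_matrix();print(M.round(3),o["position"])
x0,y0=246-80,109-50
cv2.imwrite("pics/w3.png",cv2.resize(im[y0:y0+120,x0:x0+160],None,fx=5,fy=5,interpolation=2)[:,:,::-1])
print(blobs(im[y0:y0+120,x0:x0+160],(22,150,120),(35,255,255),4))
E
```

```text
clock: 9.3
position: [0.5381, 0.1777, 0.2589]
ee_rot: [-2.183, -2.255, -0.003]
force: [-0.3, 0.8, 0.1]
width: 0.7
gripper_force: 0.0
clock: 9.5
position: [0.5396, 0.1698, 0.2585]
ee_rot: [2.195, 2.247, -0.002]
force: [0.1, -0.9, -0.3]
width: 0.701
gripper_force: 0.0
[[-0.023  1.    -0.   ]
 [ 1.     0.023 -0.001]
 [-0.001 -0.001 -1.   ]] [0.53961154 0.16975923 0.25854254]
[]
```

View pics/w3.png

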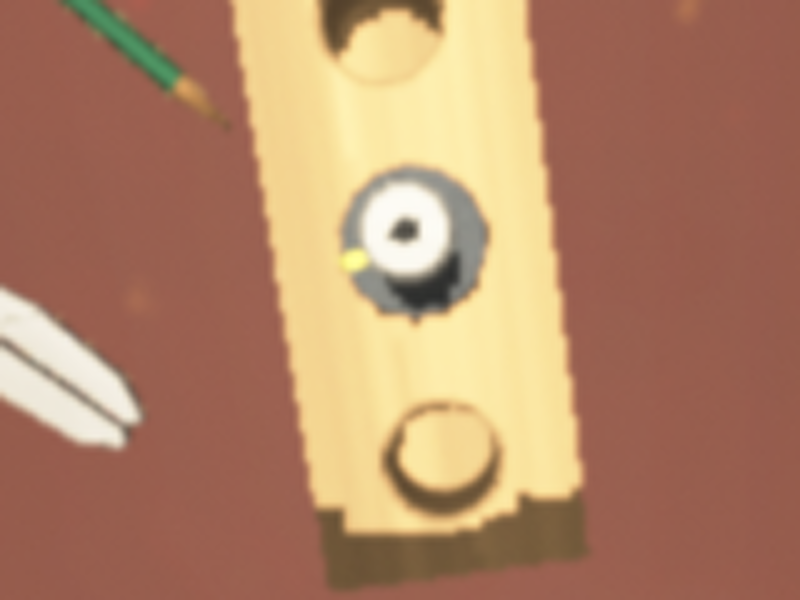

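The shaft top is at crop (406,230), the collar centre at (415,243) and the yellow key line at (355,260).

Run:
```python
from h import *
from cell import arm
c=np.load("w3c.npy",allow_pickle=True).item();f=lambda x,y:(166+(x+.5)/5-.5,59+(y+.5)/5-.5)
s=plane(c,*f(406,230),.142);q=plane(c,*f(415,243),.07);k=plane(c,*f(355,260),.07);print("shaft",s,q,"key",k-q,np.degrees(np.arctan2(*(k-q)[1::-1])), np.degrees(np.arctan2(*(k-s)[1::-1])))
o=arm.observe();M=R.from_rotvec(o["ee_rot"]).as_matrix();p=o["position"]
print(M.T@(s-p),M.T@(s-p)/.3)
print("holes",[plane(c,*f(*v),.062) for v in [(440,458)]])
```

```text
shaft [0.53089093 0.24474581 0.142     ] [0.53098161 0.24446094 0.07      ] key [-0.01351345 -0.00401767  0.        ] -163.4423255164374 -162.22726008258903
[ 0.07542503 -0.00693912  0.11655335] [ 0.25141678 -0.0231304   0.38851117]
holes [array([0.53768111, 0.19531194, 0.062     ])]
```

```bash
python3 -m pendant '{"slide":[[0.125,-0.0115,0],[0.1264,-0.0116,0],[0,0,0],[0,0,0.1],[0,0,0.1],[0,0,0.1],[0,0,0.1],[0,0,0.1],[0,0,0.088],[0,0,0]],"dr":[[0,0,0],[0,0,0],[0,0,0],[0,0,0],[0,0,0],[0,0,0],[0,0,0],[0,0,0],[0,0,0],[0,0,0]],"claw":[0.6,0.6,0.6,0.6,0.6,0.6,0.6,0.6,0.6,0.6]}'
python3 -m pendant '{"slide":[[0,0,0],[0,0,0]],"dr":[[0,0,0],[0,0,0]],"claw":[0.6,0.6]}' 5
python3 -m pendant '{"slide":[[0,0,0],[0,0,0],[0,0,0],[0,0,0],[0,0,0],[0,0,0],[0,0,0]],"dr":[[0,0,0],[0,0,0],[0,0,0],[0,0,0],[0,0,0],[0,0,0],[0,0,0]],"claw":[0,0,0,0,0,0,0]}' 5
python3 - <<'E'
from h import *
from cell import arm
c=arm.calibration("wrist");im=arm.get_image("wrist");cv2.imwrite("pics/w4raw.png",im[:,:,::-1]);np.save("w4c.npy",c,allow_pickle=True)
print(arm.observe()["position"],proj(c,[.5309,.2447,.142]),proj(c,[.5309,.2447,.07]))
cv2.imwrite("pics/w4.png",cv2.resize(im[100:300,150:360],None,fx=3,fy=3,interpolation=2)[:,:,::-1])
E
```

```text
clock: 10.55
position: [0.5288, 0.2437, 0.0793]
ee_rot: [-2.194, -2.247, 0.01]
force: [-0.3, -0.7, -0.2]
width: 0.601
gripper_force: 0.0
clock: 10.75
position: [0.5314, 0.2471, 0.0842]
ee_rot: [2.193, 2.248, 0.003]
force: [0.1, -0.1, 0.5]
width: 0.601
gripper_force: 0.0
clock: 11.45
position: [0.5302, 0.2472, 0.0826]
ee_rot: [2.192, 2.25, 0.0]
force: [-0.0, -0.2, 1.4]
width: 0.198
gripper_force: 5.0
[0.53021352 0.24712573 0.08265377] [255.72671421 299.91587512] [255.39720663 229.5393039 ]
```

View pics/w4.png

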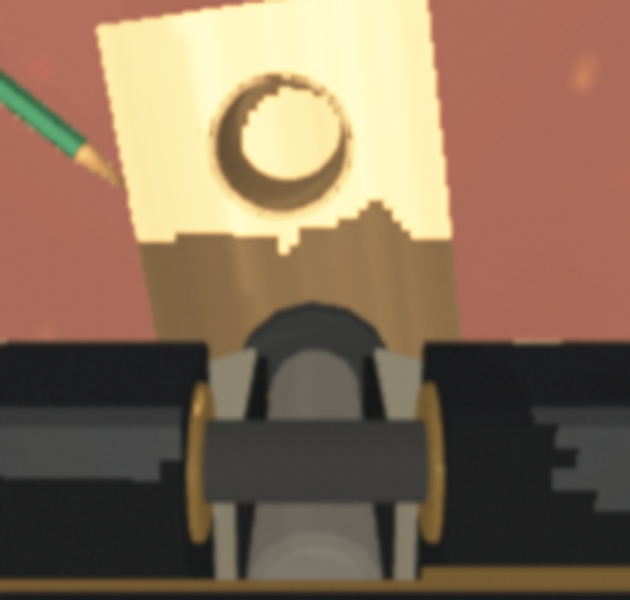

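The gripped collar is centred at column 254.9, where I predicted 255.4, so lateral bias is under 0.5 mm. I'm gripping hard, lifting and carrying the shaft to above the bore.

```bash
python3 -m pendant '{"slide":[[0,0,0],[0,0,0],[0,0,-0.0833],[0,0,-0.0833],[0,0,-0.0833],[0,0,-0.0833],[0,0,0]],"dr":[[0,0,0],[0,0,0],[0,0,0],[0,0,0],[0,0,0],[0,0,0],[0,0,0]],"claw":[0,0,0,0,0,0,0]}' 55
python3 -m pendant '{"slide":[[-0.138,-0.0014,0],[-0.138,-0.0014,0],[-0.138,-0.0014,0],[-0.138,-0.0014,0],[-0.138,-0.0014,0],[-0.138,-0.0014,0],[-0.138,-0.0014,0],[-0.138,-0.0014,0],[0,0,0],[0,0,0]],"dr":[[0,0,0],[0,0,0],[0,0,0],[0,0,0],[0,0,0],[0,0,0],[0,0,0],[0,0,0],[0,0,0.975],[0,0,0]],"claw":[0,0,0,0,0,0,0,0,0,0]}'
python3 -m pendant '{"slide":[[0,0,0],[0,0,0]],"dr":[[0,0,0],[0,0,0]],"claw":[0,0]}'
cat > g.py <<'E'
from h import *
from cell import arm
o=arm.observe();M=R.from_rotvec(o["ee_rot"]).as_matrix();p=o["position"]
print(p.round(4),M.round(3)[:2],"err units",(M.T@(np.array([.5345,-.0841,p[2]])-p)/.3).round(4),"ft",(M.T@o["force"]).round(1),o["width"])
E
python3 g.py
```

```text
clock: 12.2
position: [0.5315, 0.2482, 0.1854]
ee_rot: [2.192, 2.249, 0.007]
force: [0.6, 0.3, -2.5]
width: 0.186
gripper_force: 55.0
clock: 13.2
position: [0.5345, -0.0856, 0.1811]
ee_rot: [-2.325, -2.111, 0.002]
force: [0.3, 0.5, -2.1]
width: 0.189
gripper_force: 55.0
clock: 13.4
position: [0.5352, -0.0825, 0.1821]
ee_rot: [-2.315, -2.123, 0.0]
force: [-0.3, 0.5, -3.1]
width: 0.186
gripper_force: 55.0
[ 0.5352 -0.0825  0.1821] [[ 0.086  0.996 -0.001]
 [ 0.996 -0.086  0.001]] err units [-0.0054 -0.0018 -0.    ] ft [ 0.4 -0.3  3.1] 0.18633645580435046
```

```bash
python3 -m pendant '{"slide":[[-0.0054,-0.0018,0.027],[0,0,0.02],[0,0,0],[0,0,0]],"dr":[[0,0,0],[0,0,0],[0,0,0],[0,0,0]],"claw":[0,0,0,0]}'; python3 g.py
python3 - <<'E'
from h import *
from cell import arm
s=arm.get_image("scene");t=arm.get_image("top");cs,ct=arm.calibration("scene"),arm.calibration("top")
u=proj(cs,[.5345,-.0866,.106]).astype(int);v=proj(ct,[.5345,-.0866,.106]).astype(int)
d=np.hstack([cv2.resize(a[p[1]-30:p[1]+30,p[0]-30:p[0]+30],None,fx=6,fy=6,interpolation=2) for a,p in((s,u),(t,v))])
cv2.imwrite("pics/st.png",d[:,:,::-1])
E
```

```text
clock: 13.8
position: [0.5345, -0.0854, 0.1681]
ee_rot: [-2.319, -2.118, 0.001]
force: [-0.3, -0.3, -2.6]
width: 0.182
gripper_force: 55.0
[ 0.5345 -0.0854  0.1681] [[ 0.09   0.996 -0.001]
 [ 0.996 -0.09   0.   ]] err units [ 0.0045 -0.0004  0.    ] ft [-0.3 -0.3  2.6] 0.18236170711417446
```

View pics/st.png

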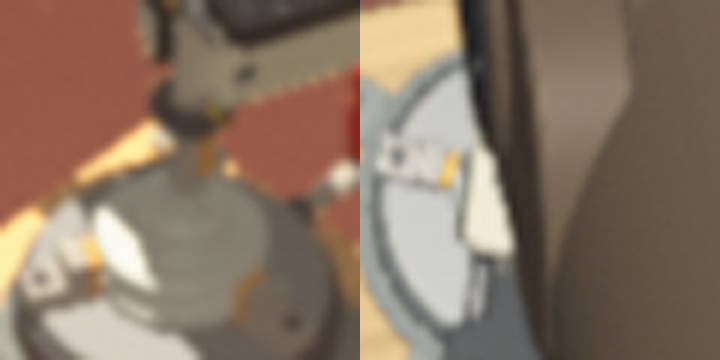

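The scene view shows the shaft's pilot just above the boss, with the key on the camera side. I'm making a small correction and then lowering slowly.

```bash
python3 -m pendant '{"slide":[[0,0,0],[0,0,0],[0,0,0]],"dr":[[0,0,0],[0,0,0],[0,0,0]],"claw":[0,0,0]}'; python3 g.py;python3 -m pendant '{"slide":[[0,0,0.01],[0,0,0.01],[0,0,0],[0,0,0]],"dr":[[0,0,0],[0,0,0],[0,0,0],[0,0,0]],"claw":[0,0,0,0]}'; python3 g.py
```

```text
clock: 14.2
position: [0.5348, -0.0857, 0.1686]
ee_rot: [2.32, 2.118, 0.0]
force: [0.2, -0.2, -2.3]
width: 0.181
gripper_force: 55.0
[ 0.5348 -0.0857  0.1686] [[ 0.091  0.996  0.   ]
 [ 0.996 -0.091 -0.   ]] err units [ 0.0051 -0.0014 -0.    ] ft [-0.2  0.2  2.3] 0.1807277073869009
clock: 14.6
position: [0.5346, -0.0856, 0.1622]
ee_rot: [-2.32, -2.118, 0.0]
force: [-0.8, 0.3, -2.7]
width: 0.187
gripper_force: 55.0
[ 0.5346 -0.0856  0.1622] [[ 0.091  0.996 -0.   ]
 [ 0.996 -0.091  0.   ]] err units [ 0.005  -0.0007  0.    ] ft [ 0.2 -0.8  2.7] 0.18665667040447834
```

```bash
python3 -m pendant '{"slide":[[0.005,-0.0007,0],[0,0,0],[0,0,0]],"dr":[[0,0,0],[0,0,0],[0,0,0]],"claw":[0,0,0]}'; python3 g.py;python3 -m pendant '{"slide":[[0,0,0.007],[0,0,0.007],[0,0,0],[0,0,0]],"dr":[[0,0,0],[0,0,0],[0,0,0],[0,0,0]],"claw":[0,0,0,0]}'; python3 g.py
```

```text
clock: 14.9
position: [0.5347, -0.084, 0.1625]
ee_rot: [2.32, 2.118, 0.0]
force: [-0.7, 1.2, -2.8]
width: 0.185
gripper_force: 55.0
[ 0.5347 -0.084   0.1625] [[ 0.091  0.996  0.   ]
 [ 0.996 -0.091 -0.   ]] err units [-0.0002 -0.0006 -0.    ] ft [ 1.1 -0.8  2.8] 0.18487141837019694
clock: 15.3
position: [0.5346, -0.0842, 0.1581]
ee_rot: [-2.32, -2.118, 0.0]
force: [-0.3, -0.3, -2.0]
width: 0.187
gripper_force: 55.0
[ 0.5346 -0.0842  0.1581] [[ 0.091  0.996 -0.   ]
 [ 0.996 -0.091  0.   ]] err units [ 0.0002 -0.0002  0.    ] ft [-0.3 -0.3  2. ] 0.18739047291435842
```

The lower end is now below the bore mouth with no contact force, so the pilot is in.

```bash
python3 -m pendant '{"slide":[[0,0,0.01],[0,0,0.008],[0,0,0],[0,0,0]],"dr":[[0,0,0],[0,0,0],[0,0,0],[0,0,0]],"claw":[0,0,0,0]}'; python3 g.py;python3 -m pendant '{"slide":[[0,0,0.008],[0,0,0.008],[0,0,0],[0,0,0]],"dr":[[0,0,0],[0,0,0],[0,0,0],[0,0,0]],"claw":[0,0,0,0]}'; python3 g.py
```

```text
clock: 15.7
position: [0.5346, -0.0841, 0.1527]
ee_rot: [-2.32, -2.118, 0.0]
force: [-0.5, -1.0, -2.3]
width: 0.188
gripper_force: 55.0
[ 0.5346 -0.0841  0.1527] [[ 0.091  0.996 -0.   ]
 [ 0.996 -0.091  0.   ]] err units [ 0.0001 -0.0003  0.    ] ft [-1.  -0.4  2.3] 0.18827520947107454
clock: 16.1
position: [0.5346, -0.0841, 0.148]
ee_rot: [-2.32, -2.118, 0.0]
force: [0.0, 0.6, -2.7]
width: 0.186
gripper_force: 55.0
[ 0.5346 -0.0841  0.148 ] [[ 0.091  0.996 -0.   ]
 [ 0.996 -0.091 -0.   ]] err units [ 0.0001 -0.0003  0.    ] ft [ 0.6 -0.1  2.7] 0.18590149666891964
```

Bottom is at about 0.0875, past where the key meets the mouth, still with no resistance, so the key seems to have entered. I'll carry on down.

```bash
python3 -m pendant '{"slide":[[0,0,0.01],[0,0,0.01],[0,0,0],[0,0,0]],"dr":[[0,0,0],[0,0,0],[0,0,0],[0,0,0]],"claw":[0,0,0,0]}'; python3 g.py;python3 -m pendant '{"slide":[[0,0,0.01],[0,0,0.01],[0,0,0.005],[0,0,0]],"dr":[[0,0,0],[0,0,0],[0,0,0],[0,0,0]],"claw":[0,0,0,0]}'; python3 g.py
```

```text
clock: 16.5
position: [0.5346, -0.0842, 0.1419]
ee_rot: [-2.32, -2.118, 0.0]
force: [-0.3, 0.4, -3.0]
width: 0.185
gripper_force: 55.0
[ 0.5346 -0.0842  0.1419] [[ 0.091  0.996 -0.   ]
 [ 0.996 -0.091 -0.   ]] err units [ 0.0001 -0.0003  0.    ] ft [ 0.4 -0.4  3. ] 0.18518205130073195
clock: 16.9
position: [0.5346, -0.0842, 0.1346]
ee_rot: [2.32, 2.118, -0.0]
force: [-1.5, -0.4, 2.4]
width: 0.186
gripper_force: 55.0
[ 0.5346 -0.0842  0.1346] [[ 0.091  0.996 -0.   ]
 [ 0.996 -0.091 -0.   ]] err units [ 0.0002 -0.0005  0.    ] ft [-0.5 -1.4 -2.4] 0.1860225931769169
```

It met the ejector exactly where expected: TCP at 0.1346 with a rise of 5 N. Pressing on.

```bash
python3 -m pendant '{"slide":[[0,0,0.01],[0,0,0.01],[0,0,0.008],[0,0,0]],"dr":[[0,0,0],[0,0,0],[0,0,0],[0,0,0]],"claw":[0,0,0,0]}'; python3 g.py;python3 -m pendant '{"slide":[[0,0,0.008],[0,0,0.008],[0,0,0],[0,0,0]],"dr":[[0,0,0],[0,0,0],[0,0,0],[0,0,0]],"claw":[0,0,0,0]}'; python3 g.py
```

```text
clock: 17.3
position: [0.5347, -0.0841, 0.126]
ee_rot: [2.32, 2.118, 0.0]
force: [-2.3, 0.2, 5.1]
width: 0.185
gripper_force: 55.0
[ 0.5347 -0.0841  0.126 ] [[ 0.091  0.996  0.   ]
 [ 0.996 -0.091 -0.   ]] err units [ 0.0001 -0.0007 -0.    ] ft [ 0.  -2.3 -5.1] 0.18483635881575594
clock: 17.7
position: [0.535, -0.0841, 0.1244]
ee_rot: [2.319, 2.116, 0.0]
force: [-13.5, 0.6, 38.8]
width: 0.188
gripper_force: 55.1
[ 0.535  -0.0841  0.1244] [[ 0.091  0.996  0.002]
 [ 0.996 -0.091 -0.001]] err units [-0.     -0.0018 -0.    ] ft [ -0.7 -13.4 -38.8] 0.18783466979542154
```

```bash
python3 -m pendant '{"slide":[[0,-0.001,-0.0015],[0,0,0],[0,0,0],[0,0,0],[0,0,0]],"dr":[[0,0,0],[0,0,0],[0,0,0],[0,0,0],[0,0,0]],"claw":[0,0,0,0,0]}'; python3 g.py
python3 - <<'E'
from h import *
from cell import arm
s=arm.get_image("scene");cs=arm.calibration("scene");u=proj(cs,[.5345,-.0866,.106]).astype(int)
cv2.imwrite("pics/fin.png",cv2.resize(s[u[1]-45:u[1]+45,u[0]-60:u[0]+60],None,fx=6,fy=6,interpolation=2)[:,:,::-1])
E
```

```text
clock: 18.2
position: [0.5349, -0.0841, 0.1244]
ee_rot: [2.319, 2.116, 0.001]
force: [-10.3, 0.3, 32.6]
width: 0.191
gripper_force: 55.0
[ 0.5349 -0.0841  0.1244] [[ 0.091  0.996  0.002]
 [ 0.996 -0.091 -0.001]] err units [ 0.     -0.0015 -0.    ] ft [ -0.7 -10.2 -32.6] 0.1908480301790883
```

View pics/fin.png

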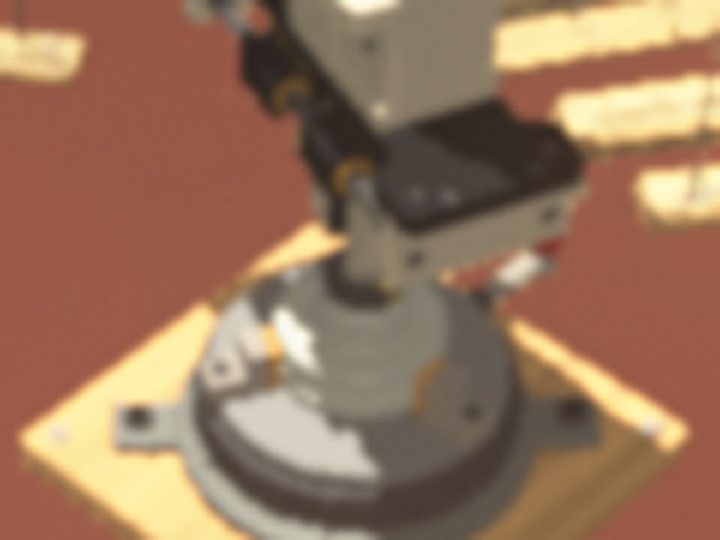

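The collar is seated on the boss at about (370,285), the jaws grip the pulley, and the press is steady at about 33 N. Handing in.

```bash
python3 -c "
from cell import arm
print(arm.sign_off())"
```

```text
the job is handed in; nothing more can be done
None
```

The pulley is gripped by all three jaws, the lever is released, and the keyed shaft is fully home and still held down at about 33 N; I handed the job in at about 18 s, and no verdict came back.

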